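# Make up the cup-and-saucer sets

### The job

Four small glazed cups and their four saucers stand unpacked in a jumble on the gallery table. Stand each coloured cup upright in the middle of the saucer of its own glaze colour, setting it down gently, never letting it drop. The saucers stay where they lie, and the white cup, which has no saucer, and the dark bud vase are left alone.

Things in the scene. Friction and masses are not known exactly. Their poses are not given: they have to be found in the camera images.
- plum_cup: plum-purple glazed small round cup without a handle, 54 mm across, 60 mm tall, wall 3.5 mm, its side nearly straight from 16 mm above its foot to the rim, tapering below that to a bare clay foot 36 mm across; about 130 g. It stands upright and loose on the table. Origin: centre of the underside of the foot; z up along its axis.
- plum_saucer: plum-purple glazed round saucer with a scalloped edge, 117 mm across, rim 18 mm above the table at most; the flat well in its middle is 66 mm across and its floor is 6 mm above the table, with a thin clay-coloured ring 47 mm across round the middle. About 190 g, lies loose and flat on the table. Origin: centre of its underside; z up.
- green_cup: soft green glazed small round cup without a handle, 54 mm across, 60 mm tall, wall 3.5 mm, its side nearly straight from 16 mm above its foot to the rim, tapering below that to a bare clay foot 36 mm across; about 130 g. It stands upright and loose on the table. Origin: centre of the underside of the foot; z up along its axis.
- green_saucer: soft green glazed round saucer with a scalloped edge, 117 mm across, rim 18 mm above the table at most; the flat well in its middle is 66 mm across and its floor is 6 mm above the table, with a thin clay-coloured ring 47 mm across round the middle. About 190 g, lies loose and flat on the table. Origin: centre of its underside; z up.
- coral_cup: coral-pink glazed small round cup without a handle, 54 mm across, 60 mm tall, wall 3.5 mm, its side nearly straight from 16 mm above its foot to the rim, tapering below that to a bare clay foot 36 mm across; about 130 g. It stands upright and loose on the table. Origin: centre of the underside of the foot; z up along its axis.
- coral_saucer: coral-pink glazed round saucer with a scalloped edge, 117 mm across, rim 18 mm above the table at most; the flat well in its middle is 66 mm across and its floor is 6 mm above the table, with a thin clay-coloured ring 47 mm across round the middle. About 190 g, lies loose and flat on the table. Origin: centre of its underside; z up.
- yellow_cup: mustard-yellow glazed small round cup without a handle, 54 mm across, 60 mm tall, wall 3.5 mm, its side nearly straight from 16 mm above its foot to the rim, tapering below that to a bare clay foot 36 mm across; about 130 g. It stands upright and loose on the table. Origin: centre of the underside of the foot; z up along its axis.
- yellow_saucer: mustard-yellow glazed round saucer with a scalloped edge, 117 mm across, rim 18 mm above the table at most; the flat well in its middle is 66 mm across and its floor is 6 mm above the table, with a thin clay-coloured ring 47 mm across round the middle. About 190 g, lies loose and flat on the table. Origin: centre of its underside; z up.
- white_cup: plain white small round cup without a handle, 54 mm across, 60 mm tall, wall 3.5 mm, its side nearly straight from 16 mm above its foot to the rim, tapering below that to a bare clay foot 36 mm across; about 130 g. It stands upright and loose on the table. Origin: centre of the underside of the foot; z up along its axis. It has no saucer and is not to be moved.
- bud_vase: dark blue-grey bud vase, closed bottle shape, 54 mm across the body, narrow neck, 115 mm tall, about 250 g, loose; not to be moved. Origin: centre of its underside; z up.
Things that resemble listed ones, but are neither listed nor needed, are in the scene too. Of the things like the coral_saucer, leave any that is red; of the rest the smaller one is meant.

How it is judged (in metres and radians):
At the end, for the whole second after the job is handed in: Each coloured cup stands upright (0.1 rad), released and at rest, on the well floor of the saucer of its colour, within 12 mm of its centre; saucers flat, within 30 mm of their starts; white cup and bud vase upright within 25 mm of theirs (horizontal distance between plum_cup and plum_saucer below 0.012 m and z of plum_cup in the frame of plum_saucer between 0.003 and 0.01 m and angle between each of plum_cup, green_cup, coral_cup, yellow_cup, white_cup, bud_vase's own z axis and vertical below 0.1 rad and angle between each of plum_saucer, green_saucer, coral_saucer, yellow_saucer's own z axis and vertical below 0.06 rad and distance of each of plum_saucer, green_saucer, coral_saucer, yellow_saucer from where it was at the start of the episode below 0.03 m and linear speed of each of plum_cup, plum_saucer, green_cup, green_saucer, coral_cup, coral_saucer, yellow_cup, yellow_saucer, white_cup, bud_vase below 0.02 m/s and angular speed of each of plum_cup, green_cup, coral_cup, yellow_cup below 0.2 rad/s and horizontal distance between green_cup and green_saucer below 0.012 m and z of green_cup in the frame of green_saucer between 0.003 and 0.01 m and horizontal distance between coral_cup and coral_saucer below 0.012 m and z of coral_cup in the frame of coral_saucer between 0.003 and 0.01 m and horizontal distance between yellow_cup and yellow_saucer below 0.012 m and z of yellow_cup in the frame of yellow_saucer between 0.003 and 0.01 m and distance of each of white_cup, bud_vase from where it was at the start of the episode below 0.025 m); the robot touches nothing.
It fails at once if a coloured cup is dropped or flung: it moves faster than 0.6 m/s (a fall of 18 mm) while no finger touches it ((linear speed of plum_cup above 0.6 m/s and contact force between the fingers and plum_cup below 0.02 N) or (linear speed of green_cup above 0.6 m/s and contact force between the fingers and green_cup below 0.02 N) or (linear speed of coral_cup above 0.6 m/s and contact force between the fingers and coral_cup below 0.02 N) or (linear speed of yellow_cup above 0.6 m/s and contact force between the fingers and yellow_cup below 0.02 N)).
It fails at once if the white cup or the bud vase is shifted by more than 25 mm or knocked over (distance of any of white_cup, bud_vase from where it was at the start of the episode above 0.025 m or angle between any of white_cup, bud_vase's own z axis and vertical above 0.5 rad).
It also fails if it takes over 99 s, if anything falls off the work surface, if the arm or the gripper's body presses on something with over 40 N, if the wrist force passes 120 N, or if a joint passes its speed limit or range.

### The arm

A 6-joint arm with a two-finger parallel gripper is mounted at the origin on the work surface. World frame = base frame: x ahead of the robot, y to its left, z up, the work surface at z = 0. Lengths are in mm, angles in rad, forces in N, time in s.
With the tool pointing down it reaches from about 275 to 1000 mm from the base axis. Payload 8.4 kg.
Tool frame: the origin (TCP) lies at the very end of the fingers, on their centre line; the grasp point (between the pads) lies 19 mm behind it (r.pinch_z is the distance from the TCP to the grasp point, in mm); z points along the fingers, y is the line along which they close (so a half turn about z gives the same grasp; the last joint's range is limited). The gripper opens to 85 mm and grips with 20 to 120 N. Pads are 22 mm wide; open, the fingers measure 114 mm over their backs; the gripper's body (76 mm by 85 mm) begins 54 mm behind the grasp point. The pads swing forward as they close: fully open they stand 13 mm farther back than shut.
Start: joints at [1.102, 0.353, 1.633, -0, 1.155, -0.002], TCP at [281.268, 558.136, 194.381] pointing down, gripper open.
Joint ranges: [-2.63, 2.63], [-0.92, 2.1], [0.06, 2.66], [-1.3, 4.44], [0, 2.69], [-3.02, 3.02]. Speed limits (rad/s): [2.22, 2.22, 2.79, 3.14, 3.14, 3.14].

### API

Orientations are given as [roll, pitch, yaw] about the fixed x, y, z axes, in that order (R = Rz(yaw) Ry(pitch) Rx(roll)).
In Python, from rig import r gives the robot as it stands.
- The arm moves only by the tool carry_out, never from a script. Its argument "series" is a list of rows, each a list of 7 numbers: the turn, a rotation vector about the tool's x, y, z as a fraction of full scale, then the shift along the tool's x, y, z as a fraction of full scale, then the gripper command: -1 is fully open, 1 is shut, values between are in proportion. A call has 1 to 8 rows; each row is the pose to reach, as a shift and turn from the pose commanded when the call began, along the tool's axes at that moment, turning the shorter way round; what a row does not reach only later rows make up. Full scale, the value 1, is 0.25 m for a shift and pi rad for a turn. A row lasts 1/8 s, in which the tool goes at most 62.5 mm and 10.7 degrees, less where a joint would pass 70% of its speed; a pose out of reach is approached as far as the arm can. A call with a number of a shift or a turn outside -1 to 1 is refused whole. A call with a gripper value outside its range is refused whole. The fingers move at their own pace and stop on an object; "force" is the grip in N (left out, the last holds). Time passes only in rows, so rows that repeat a pose let the fingers close. It gives the time, the measured TCP pose, the force, the opening and the grip force at its end, in the units of the state.
- r.sense(): the state, without advancing time (a new reading comes with each control period).
- r.grab_frame(name): name is "scene" or "top" or "wrist"; returns the picture (420x560x3 uint8, red, green, blue); there is no depth.
- r.get_calibration(name): a dict with "K" (3x3 intrinsics, pixels), "pose" (4x4, takes a point from camera to world coordinates). Camera axes: x right, y up, looking along -z (the intrinsics and any distortion apply to the point x, -y, -z); pixel columns grow to the right and rows downward; lengths in mm; the calibration is good to about 2 mm. A picture is of the moment at which its call begins: read the wrist's pose just before it. get_calibration takes no time and is no camera call; for the wrist camera it gives the pose at the moment of the call.
- r.sign_off(): hands the job in; it is judged then, once.
Trained networks look in the newest picture that a camera, given by its name, has taken for a name from the list of things; names that differ only in an ending like _2 or _b are one class to them, and where a whole thing is asked for, a point or a joint stands for the part that bears it (a point fixed in the world has none). Each returns a list of dicts, best first, with "score" (0 to 1); they miss things now and then, are a little off and sometimes report something else, mostly with a low value. They report only what shows in the picture. A call takes as long as a camera call. They do not tell look-alikes from the thing itself.
- r.silhouettes(camera, label): "region" (420x560 bool, what is visible of it) and "position" ([row, column] in pixels, amid what is visible of it).
The state is a dict: "clock": time; "qpos": joint angles; "qvel": joint speeds; "joint_efforts": joint torques, N m; "eef_pos": TCP position; "tcp_rot": TCP orientation; "contact_force": force on the tool from outside, world axes, zero at the start; "wrist_torque": the same for the moment, N m; "opening": opening from 0.0 (shut) to 1.0 (fully open); "grasp_force": force on a finger pad.
Only numpy, scipy, OpenCV 4.12 (cv2) and the standard library are available. Lean on these libraries where they do the work, as an engineer would, in place of code of your own. Each camera call takes 0.05 s, during which the arm holds its last target. There are 200 camera calls.

## Working session

There is one attempt and no reset: what is moved stays moved. The work goes in short steps, Python scripts to look and compute and a tool call to move; the robot and the scene stay as the last step left them, time stands still between calls to the robot, and variables do not carry over. Pictures are saved under pics/ and viewed, at most 14 in all, crops included, and the job is handed in when it is done.

Besides the shell and the picture viewer there is one more tool, called after "Emit:" as name([rows], argument=value, ...), one row to a line, values as JSON. carry_out: Moves the arm, as the interface text tells. Its arguments: {"type":"object","properties":{"series":{"type":"array"},"force":{"type":"number"}},"required":["series"]}

```bash
mkdir -p pics; ls; python3 - <<'E'
from rig import r
import cv2
for n in ("top","scene"):
    im=r.grab_frame(n); cv2.imwrite(f"pics/{n}0.png",im[...,::-1])
    c=r.get_calibration(n); print(n,c["K"].round(1).tolist(),c["pose"].round(3).tolist(),[k for k in c])
print(r.sense())
E
```

```text
pics
top [[405.0, 0.0, 278.3], [0.0, 405.0, 212.0], [0.0, 0.0, 1.0]] [[-0.011, 0.989, -0.149, 294.068], [-1.0, -0.009, 0.02, 0.153], [0.018, 0.149, 0.989, 906.139], [0.0, 0.0, 0.0, 1.0]] ['K', 'pose']
scene [[506.0, 0.0, 284.3], [0.0, 506.0, 211.4], [0.0, 0.0, 1.0]] [[-0.836, -0.31, 0.453, 1056.667], [0.548, -0.445, 0.708, 1048.017], [-0.018, 0.84, 0.542, 835.514], [0.0, 0.0, 0.0, 1.0]] ['K', 'pose']
{'clock': 0.1, 'qpos': array([ 1.10159700e+00,  3.53623577e-01,  1.63405741e+00, -3.51611398e-07,
        1.15522583e+00, -2.41522713e-03]), 'qvel': array([ 0.0007263 ,  0.00052914, -0.00293065, -0.00038748, -0.0004712 ,
        0.00115156]), 'joint_efforts': array([-9.87733620e-04, -6.06360340e+01, -3.42817962e+01, -8.12048370e-05,
        3.95658659e-03,  1.45691365e-05]), 'eef_pos': array([281.04922063, 557.69955782, 193.7098934 ]), 'tcp_rot': array([-3.14027849e+00, -2.85249995e-06,  2.67480870e+00]), 'contact_force': array([-0.07745173, -0.21809125,  0.0461769 ]), 'wrist_torque': array([ 0.05192667, -0.00718272,  0.01251223]), 'grasp_force': 0.0, 'opening': 1.002689174036631}
```

View pics/top0.png

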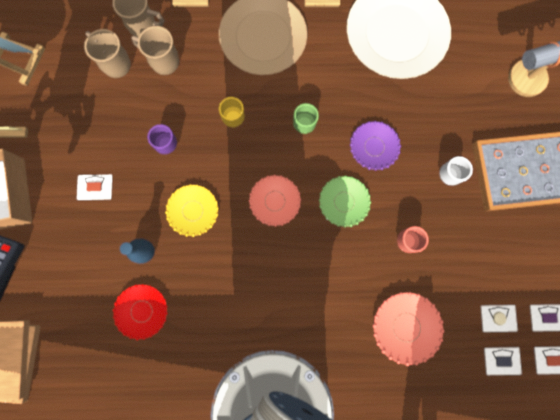

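View pics/scene0.png

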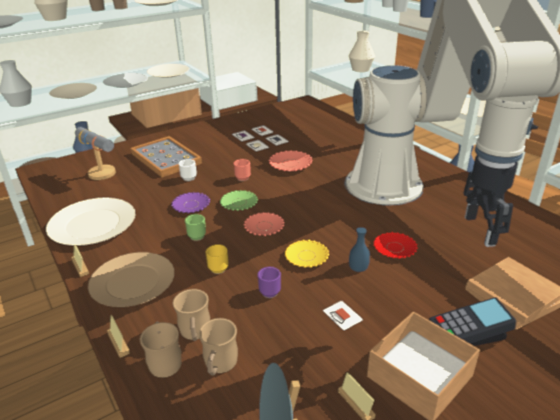

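```bash
cat > h.py <<'E'
from rig import r
import numpy as np, cv2
from scipy.spatial.transform import Rotation as R
def proj(cam,px,z,cal=None):
    "pixel (row,col) -> world point at height z"
    c=cal or r.get_calibration(cam); K,P=np.array(c["K"]),np.array(c["pose"])
    d=P[:3,:3]@np.array([(px[1]-K[0,2])/K[0,0],-(px[0]-K[1,2])/K[1,1],-1])
    return P[:3,3]+d*(z-P[2,3])/d[2]
def circ(cam,reg,z,cal=None):
    "enclosing circle of region, mapped to plane z"
    cs=cv2.findContours(reg.astype(np.uint8),cv2.RETR_EXTERNAL,cv2.CHAIN_APPROX_NONE)[0]
    c=max(cs,key=cv2.contourArea)[:,0]
    w=np.array([proj(cam,(p[1],p[0]),z,cal)[:2] for p in c],np.float32)
    (x,y),rad=cv2.minEnclosingCircle(w); return round(x,1),round(y,1),round(2*rad,1)
E
python3 - <<'E'
from h import *
for col in ["plum","green","coral","yellow","white"]:
  for k,z in (("cup",60),("saucer",15)):
    if col=="white" and k=="saucer": continue
    for d in r.silhouettes("top",f"{col}_{k}"):
        if d["score"]>.2: print(col,k,round(d["score"],2),np.round(d["position"]),d["region"].sum(),proj("top",d["position"],z/2 if k=="cup" else z).round(0)[:2],circ("top",d["region"],z))
for d in r.silhouettes("top","bud_vase"): print("vase",d["score"],d["position"],proj("top",d["position"],60)[:2])
E
```

```text
plum cup 0.58 [138. 159.] 658 [595. 248.] (585.6, 232.0, 70.1)
plum saucer 0.69 [144. 375.] 1854 [ 583. -240.] (582.8, -242.7, 116.0)
green saucer 0.74 [202. 347.] 1963 [ 449. -171.] (453.6, -166.0, 115.5)
coral cup 0.68 [240. 411.] 630 [ 362. -306.] (362.4, -297.6, 64.2)
coral saucer 0.84 [311. 139.] 2381 [217. 282.] (217.9, 282.1, 120.0)
coral saucer 0.71 [328. 407.] 3807 [ 175. -291.] (175.7, -293.9, 149.9)
coral saucer 0.59 [201. 273.] 2028 [453.  -7.] (457.1, -9.4, 116.0)
yellow cup 0.63 [111. 232.] 585 [658.  85.] (646.4, 83.4, 67.6)
yellow saucer 0.79 [211. 190.] 1996 [433. 179.] (435.7, 174.6, 114.3)
white cup 0.81 [166. 456.] 617 [ 526. -418.] (512.3, -400.3, 72.4)
vase 0.57 [250.8, 140.3] [342.81234112 270.04063342]
```

Top view: the cups are plum (138,159), yellow (111,232), green (118,306), coral (240,411) and white (166,456); the vase is at (251,140).
Three saucers could be the coral one. (311,139) is red, so it is left. (328,407) is coral but 150 mm across. (201,273) is coral-red and 116 mm across, the smaller one, so it fits. I'll confirm this in a crop and fit the cup poses.

```bash
cat >> h.py <<'E'
def pix(cal,p):
    K,P=np.array(cal["K"]),np.array(cal["pose"]); q=(np.atleast_2d(p)-P[:3,3])@P[:3,:3]
    return np.c_[K[0,2]-K[0,0]*q[:,0]/q[:,2], K[1,2]+K[1,1]*q[:,1]/q[:,2]]
T=np.linspace(0,2*np.pi,60)
CUP=np.vstack([np.c_[d/2*np.cos(T),d/2*np.sin(T),0*T+z] for d,z in((54,60),(54,16),(36,0))])
SAU=np.c_[58*np.cos(T),58*np.sin(T),0*T+16]
def fit(views,model,x0):
    "views: list of (cal,region); xy of the model whose silhouettes overlap best"
    from scipy.optimize import minimize
    def cost(x):
        s=0
        for cal,reg in views:
            h=cv2.convexHull(pix(cal,model+[x[0],x[1],0]).astype(np.float32))
            m=np.zeros(reg.shape,np.uint8); cv2.fillConvexPoly(m,np.round(h*16).astype(np.int32),1,shift=4)
            s+=1-(m.astype(bool)&reg).sum()/((m>0)|reg).sum()
        return s/len(views)
    o=minimize(cost,x0,method="Nelder-Mead",options=dict(initial_simplex=np.array(x0)+[[0,0],[15,0],[0,15]],xatol=.2,fatol=1e-4))
    return o.x.round(1),round(1-o.fun,3)
E
python3 - <<'E'
from h import *
cal={n:r.get_calibration(n) for n in("top","scene")}
im=r.grab_frame("top"); sc=r.grab_frame("scene")
a=cv2.resize(im[150:380,90:460],(740,460),interpolation=cv2.INTER_CUBIC)
cv2.imwrite("pics/crop.png",a[...,::-1])
X={"plum_cup":(590,240),"green_cup":(640,-70),"coral_cup":(362,-302),"yellow_cup":(650,84),"white_cup":(520,-410),
"plum_saucer":(583,-242),"green_saucer":(453,-167),"coral_saucer":(455,-8),"yellow_saucer":(435,176)}
for n,x in X.items():
    M=CUP if "cup" in n else SAU; out=[]
    for c in("top","scene"):
        best=None
        for d in r.silhouettes(c,n):
            e=np.linalg.norm(np.array(d["position"])[::-1]-pix(cal[c],[*x,20])[0])
            if e<30 and d["score"]>.1: best=d["region"]
        if best is not None: out.append((cal[c],best))
    print(n,len(out),[fit([v],M,x) for v in out])
for c in("top","scene"):
  for d in r.silhouettes(c,"bud_vase"): print(c,"vase",d["score"],d["position"],d["region"].sum(),np.argwhere(d["region"]).max(0))
w=r.get_calibration("wrist"); print(w["K"],w["pose"].round(2),r.sense()["eef_pos"])
E
```

```text
plum_cup 2 [(array([591. , 238.2]), np.float64(0.938)), (array([588. , 241.2]), np.float64(0.94))]
green_cup 2 [(array([638.2, -80.1]), np.float64(0.846)), (array([634.1, -75.9]), np.float64(0.916))]
coral_cup 2 [(array([ 364.5, -305.7]), np.float64(0.913)), (array([ 361.4, -295.7]), np.float64(0.828))]
yellow_cup 2 [(array([654.9,  84.8]), np.float64(0.935)), (array([650.3,  88.9]), np.float64(0.913))]
white_cup 2 [(array([ 515.4, -411.1]), np.float64(0.928)), (array([ 509.5, -407.1]), np.float64(0.91))]
plum_saucer 2 [(array([ 582.9, -241.3]), np.float64(0.963)), (array([ 580.8, -232.4]), np.float64(0.884))]
green_saucer 2 [(array([ 453.3, -164. ]), np.float64(0.907)), (array([ 450.7, -161.6]), np.float64(0.888))]
coral_saucer 2 [(array([456.6,  -9.4]), np.float64(0.96)), (array([457.9,  -3.7]), np.float64(0.908))]
yellow_saucer 2 [(array([436.1, 173.3]), np.float64(0.92)), (array([434.3, 180. ]), np.float64(0.962))]
top vase 0.92 [249.6, 140.0] 687 [263 155]
scene vase 0.84 [256.9, 358.2] 557 [271 369]
scene vase 0.62 [224.9, 262.9] 746 [235 283]
[[325.67151478   0.         274.08882876]
 [  0.         325.67151478 213.59634521]
 [  0.           0.           1.        ]] [[ 4.5000e-01 -8.6000e-01 -2.5000e-01  2.1874e+02]
 [ 8.9000e-01  4.3000e-01  1.3000e-01  5.8908e+02]
 [-0.0000e+00 -2.8000e-01  9.6000e-01  3.7322e+02]
 [ 0.0000e+00  0.0000e+00  0.0000e+00  1.0000e+00]] [281.2643265  558.1227367  194.35635098]
```

View pics/crop.png

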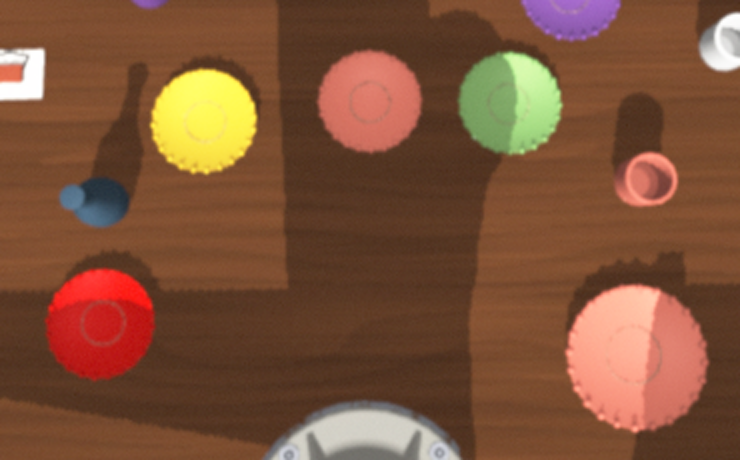

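The crop confirms it: the coral saucer is the middle one, at (201,273) in the top view, coral and the smaller. The other two are bright red and 150 mm. First I'll align the tool axes with the world (yaw π) and head for the plum cup.

Emit:
carry_out([
  [0, 0, -0.1486, -0.84, -0.29, 0.06, -1],
  [0, 0, -0.1486, -0.84, -0.29, 0.06, -1],
  [0, 0, -0.1486, -0.84, -0.29, 0.06, -1],
  [0, 0, -0.1486, -0.84, -0.29, 0.06, -1],
  [0, 0, -0.1486, -0.84, -0.29, 0.06, -1],
  [0, 0, -0.1486, -0.84, -0.29, 0.06, -1],
], force=30)

```text
clock: 2.45
eef_pos: [436.0, 399.2, 179.5]
tcp_rot: [3.141, -0.0, 3.141]
contact_force: [-0.8, -0.1, 0.4]
opening: 0.999
grasp_force: 0.0
```

Emit:
carry_out([
  [0, 0, 0, -0.616, -0.636, 0.12, -1],
  [0, 0, 0, -0.616, -0.636, 0.12, -1],
  [0, 0, 0, -0.616, -0.636, 0.12, -1],
  [0, 0, 0, -0.616, -0.636, 0.12, -1],
  [0, 0, 0, -0.616, -0.636, 0.12, -1],
  [0, 0, 0, -0.616, -0.636, 0.12, -1],
])

```text
clock: 3.2
eef_pos: [589.4, 241.2, 149.4]
tcp_rot: [3.141, -0.0, -3.141]
contact_force: [-0.4, 0.3, -0.1]
opening: 0.998
grasp_force: 0.0
```

```bash
cat >> h.py <<'E'
def look(name,x0,save=None):
    cal=r.get_calibration("wrist"); im=r.grab_frame("wrist")
    if save: cv2.imwrite(f"pics/{save}.png",im[...,::-1])
    M=CUP if "cup" in name else SAU; p=pix(cal,[*x0,20])[0]
    for d in r.silhouettes("wrist",name):
        if d["score"]>.1: print(name,round(d["score"],2),np.round(d["position"]),"exp",p.round()[::-1],fit([(cal,d["region"])],M,x0))
    print("tcp",r.sense()["eef_pos"].round(1))
E
python3 -c "
from h import *
look('plum_cup',(590,240),'w1')"
```

```text
plum_cup 0.92 [202. 272.] exp [195. 274.] (array([589.5, 237. ]), np.float64(0.917))
tcp [589.3 241.5 149.6]
```

View pics/w1.png

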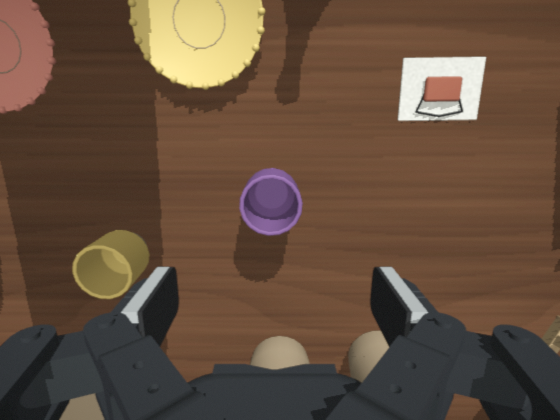

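Wrist view: the plum cup at (202,272) is centred between the fingers, and its fit agrees with the fixed cameras. I'll descend and grip.

Emit:
carry_out([
  [0, 0, 0, 0, -0.008, 0.25, -1],
  [0, 0, 0, 0, -0.008, 0.42, -1],
  [0, 0, 0, 0, -0.008, 0.516, -1],
  [0, 0, 0, 0, -0.008, 0.516, 1],
  [0, 0, 0, 0, -0.008, 0.516, 1],
  [0, 0, 0, 0, -0.008, 0.516, 1],
  [0, 0, 0, 0, -0.008, 0.516, 1],
  [0, 0, 0, 0, -0.008, 0.516, 1],
], force=40)

```text
clock: 4.3
eef_pos: [591.3, 238.2, 22.2]
tcp_rot: [3.14, 0.003, 3.141]
contact_force: [0.4, 1.2, 0.5]
opening: 0.003
grasp_force: 0.0
```

```bash
python3 -c "
from h import *
look('plum_cup',(590,240),'w2')
r.grab_frame('scene')
for d in r.silhouettes('scene','plum_cup'): print(d['score'],d['position'])"
```

```text
plum_cup 0.79 [245. 277.] exp [240. 279.] (array([589.7, 237.8]), np.float64(0.587))
tcp [590.5 238.1  21.2]
0.75 [284.3, 267.7]
0.3 [256.3, 362.4]
```

View pics/w2.png

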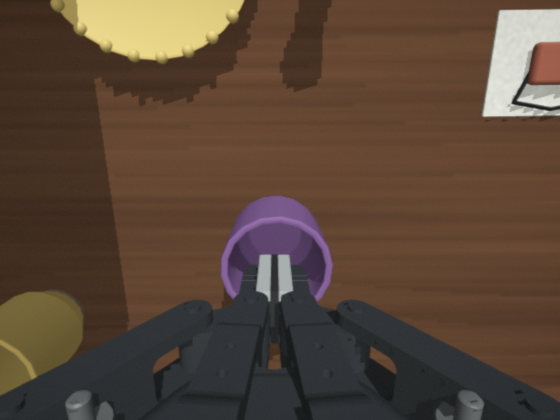

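Wrist view: the fingers are shut inside the cup's mouth (cup at 265,277, unmoved). They closed before the descent had finished. I'll lift straight out, reopen, and from now on finish a descent before closing.

Emit:
carry_out([
  [0, 0, 0, 0, 0, -0.15, 1],
  [0, 0, 0, 0, 0, -0.3, 1],
  [0, 0, 0, 0, 0, -0.4, 1],
  [0, 0, 0, 0, 0, -0.4, 1],
  [0, 0, 0, 0, 0, -0.4, 1],
  [0, 0, 0, 0, 0, -0.4, -1],
  [0, 0, 0, 0, 0, -0.4, -1],
  [0, 0, 0, 0, 0, -0.4, -1],
])

```text
clock: 5.5
eef_pos: [590.0, 237.8, 119.8]
tcp_rot: [-3.141, -0.001, 3.142]
contact_force: [-0.4, 0.2, -0.2]
opening: 0.636
grasp_force: 0.0
```

```bash
python3 -c "
from h import *
look('plum_cup',(590,238))
print(r.sense()['opening'])"
```

```text
plum_cup 0.72 [212. 275.] exp [202. 276.] (array([590.3, 237.2]), np.float64(0.905))
tcp [590.1 237.8 120.1]
0.8044080419884689
```

Emit:
carry_out([
  [0, 0, 0, 0, 0, 0, -1],
  [0, 0, 0, 0, 0, 0, -1],
  [0, 0, 0, 0, 0, 0.15, -1],
  [0, 0, 0, 0, 0, 0.3, -1],
  [0, 0, 0, 0, 0, 0.4, -1],
  [0, 0, 0, 0, 0, 0.4, -1],
  [0, 0, 0, 0, 0, 0.4, -1],
])

```text
clock: 6.48
eef_pos: [590.9, 238.2, 21.4]
tcp_rot: [3.141, 0.001, -3.142]
contact_force: [0.6, -1.0, 1.1]
opening: 0.997
grasp_force: 0.0
```

Emit:
carry_out([
  [0, 0, 0, 0, 0, 0, 1],
  [0, 0, 0, 0, 0, 0, 1],
  [0, 0, 0, 0, 0, 0, 1],
  [0, 0, 0, 0, 0, 0, 1],
  [0, 0, 0, 0, 0, 0, 1],
  [0, 0, 0, 0, 0, 0, 1],
])

```text
clock: 7.22
eef_pos: [599.5, 236.8, 30.9]
tcp_rot: [3.141, 0.017, -3.141]
contact_force: [-0.9, -21.2, 71.2]
opening: 0.002
grasp_force: 35.3
```

```bash
python3 -c "
from h import *
look('plum_cup',(590,238),'w3')
s=r.sense();print(s['contact_force'],s['opening'],s['grasp_force'])
cv2.imwrite('pics/s3.png',cv2.resize(r.grab_frame('scene')[180:330,180:380],(800,600))[...,::-1])"
```

```text
plum_cup 0.83 [234. 310.] exp [222. 278.] (array([592.7, 251.8]), np.float64(0.725))
tcp [599.7 237.3  31. ]
[ -0.23196533 -20.58356433  71.06314806] 0.003370997098699866 35.19021007351512
```

View pics/w3.png

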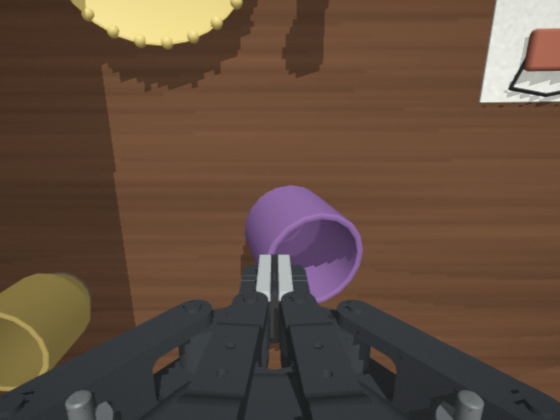

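View pics/s3.png

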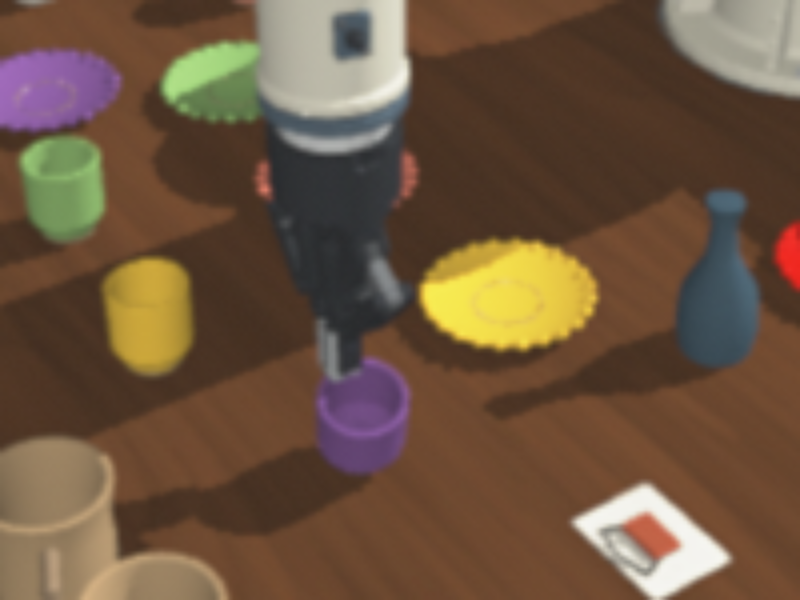

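Both views show the shut fingers at the cup's rim, with the cup pushed aside but still standing. I'll compare where the calibration puts the TCP with where the tips actually appear.

```bash
python3 -c "
from h import *
s=r.sense();t=s['eef_pos'];print(t,s['tcp_rot'],s['qpos'])
for c in('scene','wrist','top'):
  cal=r.get_calibration(c)
  for dz in(0,10,20,30,40): print(c,dz,pix(cal,t+[0,0,dz]).round(0))
print(proj('scene',(274,265),60),proj('scene',(274,265),31))
cal=r.get_calibration('scene')
for d in r.silhouettes('scene','plum_cup'): print(d['score'],d['position'],fit([(cal,d['region'])],CUP,(592,250)))
w=r.get_calibration('wrist');print((w['pose'][:3,3]-t), w['pose'].round(3))
"
```

```text
[599.71801146 237.37258559  31.04913817] [ 3.13996447  0.01780696 -3.14037326] [ 0.37752072  0.55752131  1.72006755 -0.00671273  0.84685547 -1.19010648]
scene 0 [[264. 284.]]
scene 10 [[264. 280.]]
scene 20 [[264. 277.]]
scene 30 [[264. 274.]]
scene 40 [[263. 271.]]
wrist 0 [[276. 244.]]
wrist 10 [[276. 251.]]
wrist 20 [[276. 258.]]
wrist 30 [[276. 267.]]
wrist 40 [[276. 276.]]
top 0 [[164. 136.]]
top 10 [[162. 135.]]
top 20 [[161. 133.]]
top 30 [[160. 132.]]
top 40 [[159. 130.]]
[596.49231855 238.11617152  60.        ] [579.28429924 207.83026777  31.        ]
0.57 [283.4, 271.7] (array([588.9, 246.6]), np.float64(0.777))
[-73.22718425  -1.05458509 177.54729511] [[-1.00000e-03 -9.56000e-01 -2.95000e-01  5.26491e+02]
 [ 1.00000e+00 -1.00000e-03 -0.00000e+00  2.36318e+02]
 [ 0.00000e+00 -2.95000e-01  9.56000e-01  2.08596e+02]
 [ 0.00000e+00  0.00000e+00  0.00000e+00  1.00000e+00]]
```

The tips really sit about 30 mm higher than the reported TCP: the scene camera puts them at z≈60 where 31 is reported, and the wrist view agrees. That explains why they closed on the rim. I'll back off slowly first.

Emit:
carry_out([
  [0, 0, 0, 0, 0, -0.012, 1],
  [0, 0, 0, 0, 0, -0.024, 1],
  [0, 0, 0, 0, 0, -0.036, 1],
  [0, 0, 0, 0, 0, -0.048, 1],
  [0, 0, 0, 0, 0, -0.06, 1],
  [0, 0, 0, 0, 0, -0.08, 1],
  [0, 0, 0, 0, 0, -0.1, 1],
  [0, 0, 0, 0, 0, -0.12, 1],
])

```text
clock: 8.43
eef_pos: [590.1, 237.9, 50.6]
tcp_rot: [-3.142, -0.0, -3.141]
contact_force: [0.0, 0.6, 0.3]
opening: -0.001
grasp_force: 0.0
```

Emit:
carry_out([
  [0, 0, 0, 0, 0, -0.1, 1],
  [0, 0, 0, 0, 0, -0.2, 1],
  [0, 0, 0, 0, 0, -0.3, 1],
  [0, 0, 0, 0, 0, -0.32, 1],
  [0, 0, 0, 0, 0, -0.32, 1],
])

```text
clock: 9.05
eef_pos: [590.1, 237.8, 130.1]
tcp_rot: [-3.142, -0.0, -3.142]
contact_force: [0.3, -0.7, -0.5]
opening: 0.0
grasp_force: 0.0
```

```bash
python3 -c "
from h import *
print('pinch',r.pinch_z)
look('plum_cup',(590,248))
im=r.grab_frame('scene');t=r.sense()['eef_pos']
a=im[150:300,190:350].copy(); a=cv2.resize(a,(640,600),interpolation=cv2.INTER_CUBIC)
p=(pix(r.get_calibration('scene'),t)[0]-[190,150])*4; cv2.circle(a,tuple(int(v) for v in p),5,(0,255,255),1)
cv2.imwrite('pics/s4.png',a[...,::-1])
cal=r.get_calibration('scene')
for d in r.silhouettes('scene','plum_cup'): print(d['score'],d['position'],fit([(cal,d['region'])],CUP,(592,250)))
for k in (0,10,20,30,40): print(k,(pix(cal,t+[0,0,k])[0]-[190,150])*4)
"
```

```text
pinch 18.700000000000003
plum_cup 0.65 [207. 276.] exp [199. 286.] (array([589.6, 237.9]), np.float64(0.957))
tcp [589.5 237.6 129.2]
0.68 [282.2, 269.9] (array([589.2, 242.1]), np.float64(0.902))
0 [305.36437948 398.41860271]
10 [304.72106567 384.50283115]
20 [304.07172655 370.45672387]
30 [303.41627707 356.27844115]
40 [302.75463059 341.96610848]
```

View pics/s4.png

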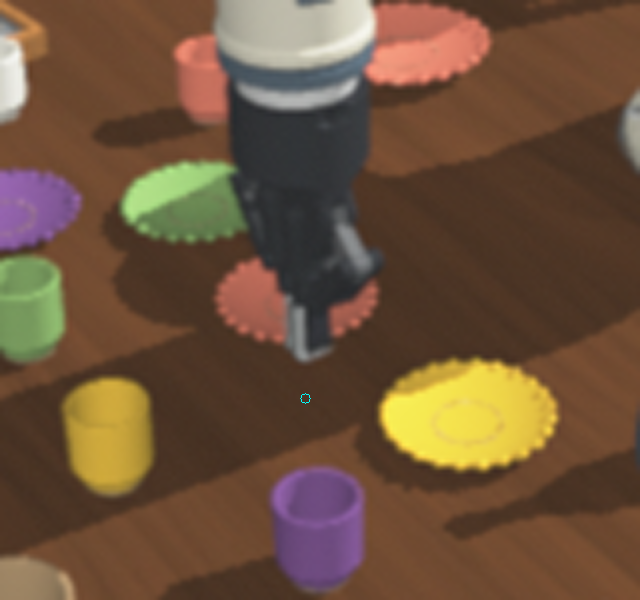

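View: the tips at (305,358) are about 29 mm above the projected TCP (circle at 305,398), so the real fingertips are about 29 mm short of the reported TCP. The plum cup has rocked back upright at about (589.5,239). I'll aim all heights 29 mm lower, open first, then descend with force checks.

Emit:
carry_out([
  [0, 0, 0, 0, 0, 0, -1],
  [0, 0, 0, 0, 0, 0, -1],
  [0, 0, 0, 0, 0, 0, -1],
  [0, 0, 0, 0, 0, 0, -1],
  [0, 0, 0, 0, 0, 0, -1],
  [0, 0, 0, 0, 0.004, 0.15, -1],
  [0, 0, 0, 0, 0.004, 0.3, -1],
  [0, 0, 0, 0, 0.004, 0.3, -1],
])

```text
clock: 10.25
eef_pos: [587.9, 238.0, 52.9]
tcp_rot: [-3.14, -0.005, -3.142]
contact_force: [-1.1, -0.0, -0.1]
opening: 1.0
grasp_force: 0.0
```

Emit:
carry_out([
  [0, 0, 0, 0, 0, 0.09, -1],
  [0, 0, 0, 0, 0, 0.18, -1],
  [0, 0, 0, 0, 0, 0.256, -1],
  [0, 0, 0, 0, 0, 0.256, -1],
  [0, 0, 0, 0, 0, 0.256, -1],
])

```text
clock: 10.88
eef_pos: [590.9, 239.2, -7.6]
tcp_rot: [3.141, 0.001, -3.142]
contact_force: [-0.8, -0.4, 0.5]
opening: 0.998
grasp_force: 0.0
```

Emit:
carry_out([
  [0, 0, 0, 0, 0, 0, 1],
  [0, 0, 0, 0, 0, 0, 1],
  [0, 0, 0, 0, 0, 0, 1],
  [0, 0, 0, 0, 0, 0, 1],
  [0, 0, 0, 0, 0, 0, 1],
], force=40)

```text
clock: 11.5
eef_pos: [590.8, 239.0, -7.5]
tcp_rot: [3.141, 0.001, -3.141]
contact_force: [-1.2, -1.8, 5.9]
opening: 0.625
grasp_force: 41.3
```

Plum cup gripped (opening 0.625 ≈ 53 mm). Lift and carry it to the plum saucer.

Emit:
carry_out([
  [0, 0, 0, 0, 0, -0.06, 1],
  [0, 0, 0, 0, 0, -0.16, 1],
  [0, 0, 0, 0, 0, -0.3, 1],
  [0, 0, 0, 0.005, -0.15, -0.36, 1],
  [0, 0, 0, 0.01, -0.35, -0.36, 1],
  [0, 0, 0, 0.016, -0.55, -0.36, 1],
  [0, 0, 0, 0.016, -0.75, -0.36, 1],
  [0, 0, 0, 0.016, -0.96, -0.36, 1],
])

```text
clock: 12.5
eef_pos: [586.3, -2.5, 82.5]
tcp_rot: [3.142, 0.001, -3.141]
contact_force: [0.4, 1.0, -1.7]
opening: 0.622
grasp_force: 42.4
```

Emit:
carry_out([
  [0, 0, 0, 0.016, -0.2, 0, 1],
  [0, 0, 0, 0.016, -0.4, 0, 1],
  [0, 0, 0, 0.016, -0.6, 0, 1],
  [0, 0, 0, 0.016, -0.8, 0, 1],
  [0, 0, 0, 0.016, -0.96, 0, 1],
  [0, 0, 0, 0.016, -0.96, 0, 1],
  [0, 0, 0, 0.016, -0.96, 0, 1],
])

```text
clock: 13.38
eef_pos: [582.0, -240.7, 81.8]
tcp_rot: [3.141, -0.0, 3.141]
contact_force: [-0.1, 1.3, -2.1]
opening: 0.627
grasp_force: 42.5
```

```bash
python3 -c "
from h import *
look('plum_saucer',(582,-240),'w5')
look('plum_cup',(582,-240))
s=r.sense();print(s['opening'],s['grasp_force'])"
```

```text
plum_saucer 0.75 [192. 268.] exp [214. 276.] (array([ 581.6, -242.5]), np.float64(0.635))
plum_saucer 0.61 [125.  34.] exp [214. 276.] (array([ 582., -240.]), np.float64(0.0))
tcp [ 582.1 -240.    81.6]
plum_cup 0.58 [289. 276.] exp [214. 275.] (array([ 612.3, -249.7]), np.float64(0.376))
tcp [ 582.3 -239.9   81.6]
0.6239361078953163 42.52814467996359
```

View pics/w5.png

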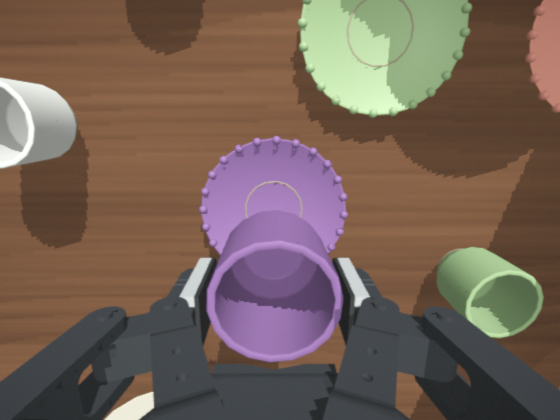

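Wrist view: the plum saucer's ring is centred at about (210,274) and the cup hangs upright between the pads (cup mouth at 300,276). The saucer is at about (581.7,−241.5). Lowering.

Emit:
carry_out([
  [0, 0, 0, 0.001, -0.006, 0.1, 1],
  [0, 0, 0, 0.001, -0.006, 0.2, 1],
  [0, 0, 0, 0.001, -0.006, 0.28, 1],
  [0, 0, 0, 0.001, -0.006, 0.3, 1],
  [0, 0, 0, 0.001, -0.006, 0.315, 1],
  [0, 0, 0, 0.001, -0.006, 0.322, 1],
  [0, 0, 0, 0.001, -0.006, 0.328, 1],
  [0, 0, 0, 0.001, -0.006, 0.328, 1],
])

```text
clock: 14.58
eef_pos: [582.1, -242.7, -0.3]
tcp_rot: [-3.141, 0.0, 3.142]
contact_force: [0.1, 0.2, 0.2]
opening: 0.624
grasp_force: 42.5
```

Emit:
carry_out([
  [0, 0, 0, 0, 0.002, 0.003, 1],
  [0, 0, 0, 0, 0.002, 0.005, 1],
  [0, 0, 0, 0, 0.002, 0.005, 1],
])

```text
clock: 14.95
eef_pos: [582.2, -242.2, -1.5]
tcp_rot: [-3.141, 0.0, -3.142]
contact_force: [-0.7, 0.0, 2.6]
opening: 0.622
grasp_force: 42.9
```

Emit:
carry_out([
  [0, 0, 0, 0, 0, 0, 0],
  [0, 0, 0, 0, 0, 0, -0.6],
  [0, 0, 0, 0, 0, 0, -1],
  [0, 0, 0, 0, 0, 0, -1],
  [0, 0, 0, 0, 0, -0.1, -1],
  [0, 0, 0, 0, 0, -0.3, -1],
  [0, 0, 0, 0, 0, -0.5, -1],
  [0, 0, 0, 0, 0, -0.56, -1],
])

```text
clock: 15.95
eef_pos: [583.8, -242.9, 141.7]
tcp_rot: [-3.14, 0.005, -3.142]
contact_force: [0.4, -0.7, -0.5]
opening: 1.0
grasp_force: 0.0
```

```bash
python3 -c "
from h import *
look('plum_saucer',(582,-240))
CUP[:,2]+=6
look('plum_cup',(582,-240))
CUP[:,2]-=6
look('green_cup',(636,-78))
r.grab_frame('top');c=r.get_calibration('top')
for n,M,dz in(('plum_cup',CUP,6),('plum_saucer',SAU,0)):
  for d in r.silhouettes('top',n): print(n,d['score'],fit([(c,d['region'])],M+[0,0,dz],(582,-240)))
"
```

```text
plum_saucer 0.67 [168. 279.] exp [194. 279.] (array([ 582. , -241.8]), np.float64(0.608))
tcp [ 583.  -242.5  139.8]
plum_cup 0.88 [204. 274.] exp [196. 278.] (array([ 581.4, -243.6]), np.float64(0.954))
tcp [ 581.2 -241.8  136.9]
green_cup 0.96 [262. 448.] exp [253. 443.] (array([635.9, -81.9]), np.float64(0.944))
tcp [ 580.8 -241.6  136.1]
plum_cup 0.92 (array([ 584.1, -242.3]), np.float64(0.88))
plum_saucer 0.69 (array([ 581.7, -241.2]), np.float64(0.568))
```

Plum cup is placed about 2 mm from centre. Next, the green cup.

Emit:
carry_out([
  [0, 0, 0, -0.216, 0.646, 0.034, -1],
  [0, 0, 0, -0.216, 0.646, 0.034, -1],
  [0, 0, 0, -0.216, 0.646, 0.034, -1],
  [0, 0, 0, -0.216, 0.646, 0.034, -1],
  [0, 0, 0, -0.216, 0.646, 0.034, -1],
  [0, 0, 0, -0.216, 0.646, 0.034, -1],
])

```text
clock: 17.15
eef_pos: [635.5, -81.9, 129.4]
tcp_rot: [-3.141, -0.0, 3.14]
contact_force: [-0.1, 0.9, 0.3]
opening: 1.002
grasp_force: 0.0
```

```bash
python3 -c "
from h import *
look('green_cup',(636,-80))
look('green_saucer',(453,-163))"
```

```text
green_cup 0.78 [211. 278.] exp [200. 277.] (array([636.5, -80.9]), np.float64(0.945))
tcp [635.7 -81.8 129.6]
green_saucer 0.9 [ 16. 171.] exp [-35. 168.] (array([ 450.7, -167.2]), np.float64(0.966))
tcp [635.8 -81.5 129.7]
```

Emit:
carry_out([
  [0, 0, 0, -0.002, 0.003, 0.2, -1],
  [0, 0, 0, -0.002, 0.003, 0.38, -1],
  [0, 0, 0, -0.002, 0.003, 0.5, -1],
  [0, 0, 0, -0.002, 0.003, 0.55, -1],
  [0, 0, 0, -0.002, 0.003, 0.55, -1],
  [0, 0, 0, -0.002, 0.003, 0.55, -1],
])

```text
clock: 18.1
eef_pos: [637.6, -80.1, -6.4]
tcp_rot: [-3.141, 0.002, 3.141]
contact_force: [-0.6, -0.2, 1.0]
opening: 1.002
grasp_force: 0.0
```

Emit:
carry_out([
  [0, 0, 0, 0, 0, 0, 1],
  [0, 0, 0, 0, 0, 0, 1],
  [0, 0, 0, 0, 0, 0, 1],
  [0, 0, 0, 0, 0, 0, 1],
  [0, 0, 0, 0, 0, 0, 1],
])

```text
clock: 18.73
eef_pos: [637.1, -79.9, -6.7]
tcp_rot: [-3.141, 0.001, -3.141]
contact_force: [-1.6, 0.6, 5.3]
opening: 0.607
grasp_force: 41.6
```

Emit:
carry_out([
  [0, 0, 0, 0, 0, -0.06, 1],
  [0, 0, 0, 0, 0, -0.16, 1],
  [0, 0, 0, 0, 0, -0.3, 1],
  [0, 0, 0, 0.16, -0.07, -0.36, 1],
  [0, 0, 0, 0.36, -0.16, -0.36, 1],
  [0, 0, 0, 0.56, -0.26, -0.36, 1],
  [0, 0, 0, 0.74, -0.34, -0.36, 1],
  [0, 0, 0, 0.74, -0.34, -0.36, 1],
])

```text
clock: 19.73
eef_pos: [448.1, -165.5, 82.7]
tcp_rot: [3.141, -0.002, 3.139]
contact_force: [-0.8, -0.1, -1.1]
opening: 0.606
grasp_force: 42.5
```

Emit:
carry_out([
  [0, 0, 0, 0, 0, 0, 1],
  [0, 0, 0, 0, 0, 0, 1],
])

```text
clock: 19.98
eef_pos: [452.8, -164.8, 82.6]
tcp_rot: [-3.141, 0.001, -3.141]
contact_force: [1.4, -0.3, -0.6]
opening: 0.607
grasp_force: 42.5
```

```bash
cat >> h.py <<'E'
def ring(z=7.0,x0=None,save=None):
    "saucer edge fit: visible saucer outline points -> circle of 58 mm, leaving out occluded (bottom) part"
E
python3 -c "
from h import *
from scipy.optimize import least_squares
cal=r.get_calibration('wrist'); im=r.grab_frame('wrist'); cv2.imwrite('pics/w6.png',im[...,::-1])
for d in r.silhouettes('wrist','green_saucer'):
  print(d['score'],d['position']); g=d['region']; w=[]
  for c in range(g.shape[1]):
    rr=np.flatnonzero(g[:,c])
    if len(rr) and rr[0]>2: w.append(proj('wrist',(rr[0],c),16,cal)[:2])
  w=np.array(w)
  o=least_squares(lambda p:np.hypot(w[:,0]-p[0],w[:,1]-p[1])-p[2],(452,-165,58),loss='soft_l1');print(o.x.round(1))
  o=least_squares(lambda p:np.hypot(w[:,0]-p[0],w[:,1]-p[1])-58,(452,-165),loss='soft_l1');print(o.x.round(1))
print(r.sense()['eef_pos'])
"
```

```text
0.76 [187.5, 271.5]
[ 452.4 -167.4   56.9]
[ 453.6 -167.3]
[ 452.41812009 -164.57503897   82.25366091]
```

View pics/w6.png

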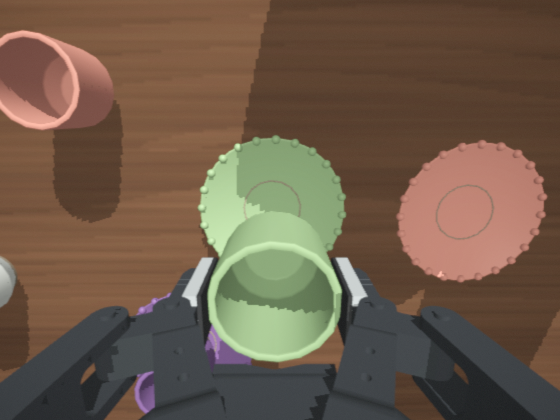

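Wrist view: the green saucer's ring is centred at about (208,273) with the cup nearly over it; a 1.8 mm shift in y, then lower.

Emit:
carry_out([
  [0, 0, 0, -0.002, -0.007, 0.1, 1],
  [0, 0, 0, -0.002, -0.007, 0.2, 1],
  [0, 0, 0, -0.002, -0.007, 0.28, 1],
  [0, 0, 0, -0.002, -0.007, 0.305, 1],
  [0, 0, 0, -0.002, -0.007, 0.318, 1],
  [0, 0, 0, -0.002, -0.007, 0.326, 1],
  [0, 0, 0, -0.002, -0.007, 0.333, 1],
  [0, 0, 0, -0.002, -0.007, 0.333, 1],
])

```text
clock: 21.08
eef_pos: [452.4, -166.8, -0.7]
tcp_rot: [-3.141, 0.001, -3.142]
contact_force: [0.7, 0.2, 1.2]
opening: 0.605
grasp_force: 42.6
```

Touching down (force went from −1 to +1.2 N). Press slightly, then release and lift.

Emit:
carry_out([
  [0, 0, 0, 0, 0, 0.003, 1],
  [0, 0, 0, 0, 0, 0.003, 0],
  [0, 0, 0, 0, 0, 0.003, -0.6],
  [0, 0, 0, 0, 0, 0.003, -1],
  [0, 0, 0, 0, 0, 0.003, -1],
  [0, 0, 0, 0, 0, -0.1, -1],
  [0, 0, 0, 0, 0, -0.3, -1],
  [0, 0, 0, 0, 0, -0.5, -1],
])

```text
clock: 22.08
eef_pos: [451.5, -166.4, 124.9]
tcp_rot: [3.141, -0.001, -3.142]
contact_force: [0.9, 0.3, 0.1]
opening: 1.0
grasp_force: 0.0
```

Emit:
carry_out([
  [0, 0, 0, 0, 0, 0, -1],
  [0, 0, 0, 0, 0, 0, -1],
])

```text
clock: 22.32
eef_pos: [451.6, -166.5, 123.4]
tcp_rot: [3.142, -0.0, -3.142]
contact_force: [-0.2, -0.7, -0.8]
opening: 0.998
grasp_force: 0.0
```

```bash
python3 -c "
from h import *
look('coral_cup',(363,-302))
CUP[:,2]+=6
look('green_cup',(453,-166))"
```

```text
coral_cup 0.97 [92. 85.] exp [ 96. 110.] (array([ 362.2, -305.3]), np.float64(0.942))
coral_cup 0.62 [214. 271.] exp [ 96. 110.] (array([ 363., -302.]), np.float64(0.0))
tcp [ 450.9 -166.2  122.5]
green_cup 0.86 [214. 273.] exp [204. 276.] (array([ 451.5, -167.4]), np.float64(0.945))
tcp [ 451.  -166.3  122.6]
```

Emit:
carry_out([
  [0, 0, 0, 0.35, -0.556, -0.03, -1],
  [0, 0, 0, 0.35, -0.556, -0.03, -1],
  [0, 0, 0, 0.35, -0.556, -0.03, -1],
  [0, 0, 0, 0.35, -0.556, -0.03, -1],
  [0, 0, 0, 0.35, -0.556, -0.03, -1],
  [0, 0, 0, 0.35, -0.556, -0.03, -1],
  [0, 0, 0, 0.35, -0.556, -0.03, -1],
])

```text
clock: 23.4
eef_pos: [364.9, -304.8, 131.2]
tcp_rot: [3.141, -0.0, -3.14]
contact_force: [-0.6, -0.4, 0.1]
opening: 1.0
grasp_force: 0.0
```

```bash
python3 -c "
from h import *
look('coral_cup',(363,-304))"
```

```text
coral_cup 0.96 [208. 275.] exp [197. 276.] (array([ 361.1, -305.6]), np.float64(0.919))
tcp [ 364.8 -305.1  131.4]
```

Emit:
carry_out([
  [0, 0, 0, 0.009, 0, 0.2, -1],
  [0, 0, 0, 0.009, 0, 0.38, -1],
  [0, 0, 0, 0.009, 0, 0.5, -1],
  [0, 0, 0, 0.009, 0, 0.555, -1],
  [0, 0, 0, 0.009, 0, 0.555, -1],
  [0, 0, 0, 0.009, 0, 0.555, -1],
])

```text
clock: 24.25
eef_pos: [363.0, -306.2, -6.4]
tcp_rot: [-3.141, 0.001, -3.141]
contact_force: [-0.2, -0.5, 0.2]
opening: 0.996
grasp_force: 0.0
```

Emit:
carry_out([
  [0, 0, 0, 0, 0, 0, 1],
  [0, 0, 0, 0, 0, 0, 1],
  [0, 0, 0, 0, 0, 0, 1],
  [0, 0, 0, 0, 0, 0, 1],
  [0, 0, 0, 0, 0, 0, 1],
])

```text
clock: 24.88
eef_pos: [362.8, -306.0, -6.3]
tcp_rot: [-3.141, 0.001, -3.142]
contact_force: [-0.7, 2.1, 10.3]
opening: 0.621
grasp_force: 39.9
```

Emit:
carry_out([
  [0, 0, 0, 0, 0, -0.06, 1],
  [0, 0, 0, 0, 0, -0.16, 1],
  [0, 0, 0, 0, 0, -0.3, 1],
  [0, 0, 0, 0, 0.12, -0.38, 1],
  [0, 0, 0, 0, 0.3, -0.38, 1],
  [0, 0, 0, -0.05, 0.5, -0.38, 1],
  [0, 0, 0, -0.1, 0.7, -0.38, 1],
  [0, 0, 0, -0.2, 0.9, -0.38, 1],
])

```text
clock: 25.88
eef_pos: [411.9, -79.2, 88.6]
tcp_rot: [-3.141, 0.001, 3.141]
contact_force: [1.6, -0.9, -2.0]
opening: 0.62
grasp_force: 42.5
```

Emit:
carry_out([
  [0, 0, 0, -0.1, 0.2, 0, 1],
  [0, 0, 0, -0.176, 0.29, 0, 1],
  [0, 0, 0, -0.176, 0.29, 0, 1],
  [0, 0, 0, -0.176, 0.29, 0, 1],
  [0, 0, 0, -0.176, 0.29, 0, 1],
])

```text
clock: 26.5
eef_pos: [455.4, -8.9, 87.8]
tcp_rot: [-3.142, -0.0, 3.141]
contact_force: [-0.7, -0.6, -2.7]
opening: 0.623
grasp_force: 42.7
```

```bash
sed -i '/^def ring/,$d' h.py; cat >> h.py <<'E'
def sauc(name,x0):
    "circle (58 mm at z 16) through the upper outline of a half hidden saucer in the wrist view"
    from scipy.optimize import least_squares
    cal=r.get_calibration('wrist'); r.grab_frame('wrist')
    for d in r.silhouettes('wrist',name):
        g=d['region']; w=[]
        for c in range(g.shape[1]):
            rr=np.flatnonzero(g[:,c])
            if len(rr) and rr[0]>2: w.append(proj('wrist',(rr[0],c),16,cal)[:2])
        w=np.array(w); o=least_squares(lambda p:np.hypot(*(w-p).T)-58,x0,loss='soft_l1'); print(name,d['score'],np.round(d['position']),o.x.round(1),round(o.cost/len(w),1))
    print(r.sense()['eef_pos'].round(1))
E
python3 -c "
from h import *
sauc('coral_saucer',(457,-9))"
```

```text
coral_saucer 0.72 [188. 271.] [456.6 -10.2] 0.2
[455.7  -8.9  87.7]
```

Emit:
carry_out([
  [0, 0, 0, -0.003, -0.004, 0.12, 1],
  [0, 0, 0, -0.003, -0.004, 0.22, 1],
  [0, 0, 0, -0.003, -0.004, 0.3, 1],
  [0, 0, 0, -0.003, -0.004, 0.325, 1],
  [0, 0, 0, -0.003, -0.004, 0.338, 1],
  [0, 0, 0, -0.003, -0.004, 0.346, 1],
  [0, 0, 0, -0.003, -0.004, 0.353, 1],
  [0, 0, 0, -0.003, -0.004, 0.353, 1],
])

```text
clock: 27.6
eef_pos: [457.4, -9.1, -0.2]
tcp_rot: [-3.142, 0.001, -3.141]
contact_force: [-0.2, 0.0, 1.0]
opening: 0.619
grasp_force: 42.9
```

Emit:
carry_out([
  [0, 0, 0, 0, 0, 0.003, 1],
  [0, 0, 0, 0, 0, 0.003, 0],
  [0, 0, 0, 0, 0, 0.003, -0.6],
  [0, 0, 0, 0, 0, 0.003, -1],
  [0, 0, 0, 0, 0, 0.003, -1],
  [0, 0, 0, 0, 0, -0.1, -1],
  [0, 0, 0, 0, 0, -0.3, -1],
  [0, 0, 0, 0, 0, -0.5, -1],
])

```text
clock: 28.6
eef_pos: [456.4, -9.1, 125.5]
tcp_rot: [3.142, -0.001, -3.142]
contact_force: [1.1, -0.6, -0.3]
opening: 1.0
grasp_force: 0.0
```

Emit:
carry_out([
  [0, 0, 0, -0.4, 0.2, 0, -1],
  [0, 0, 0, -0.78, 0.38, 0, -1],
  [0, 0, 0, -0.78, 0.38, 0, -1],
  [0, 0, 0, -0.78, 0.38, 0, -1],
  [0, 0, 0, -0.78, 0.38, 0, -1],
  [0, 0, 0, -0.78, 0.38, 0, -1],
])

```text
clock: 29.35
eef_pos: [650.7, 85.6, 123.7]
tcp_rot: [-3.141, -0.002, -3.141]
contact_force: [-0.2, 0.3, -0.1]
opening: 1.0
grasp_force: 0.0
```

```bash
python3 -c "
from h import *
look('yellow_cup',(652,87))
CUP[:,2]+=6
look('coral_cup',(456,-10))"
```

```text
yellow_cup 0.59 [213. 274.] exp [203. 277.] (array([652. ,  83.7]), np.float64(0.941))
tcp [650.7  85.3 124.3]
tcp [651.2  85.4 124.6]
```

Emit:
carry_out([
  [0, 0, 0, -0.005, -0.003, 0.2, -1],
  [0, 0, 0, -0.005, -0.003, 0.36, -1],
  [0, 0, 0, -0.005, -0.003, 0.48, -1],
  [0, 0, 0, -0.005, -0.003, 0.526, -1],
  [0, 0, 0, -0.005, -0.003, 0.526, -1],
  [0, 0, 0, -0.005, -0.003, 0.526, -1],
])

```text
clock: 30.3
eef_pos: [654.3, 85.2, -5.6]
tcp_rot: [3.141, 0.002, -3.142]
contact_force: [0.7, 1.0, 1.1]
opening: 1.001
grasp_force: 0.0
```

Emit:
carry_out([
  [0, 0, 0, 0, 0, 0, 1],
  [0, 0, 0, 0, 0, 0, 1],
  [0, 0, 0, 0, 0, 0, 1],
  [0, 0, 0, 0, 0, 0, 1],
  [0, 0, 0, 0, 0, 0, 1],
])

```text
clock: 30.92
eef_pos: [653.9, 85.2, -5.9]
tcp_rot: [3.142, 0.001, -3.141]
contact_force: [-1.0, 0.2, 6.6]
opening: 0.617
grasp_force: 41.5
```

Emit:
carry_out([
  [0, 0, 0, 0, 0, -0.06, 1],
  [0, 0, 0, 0, 0, -0.16, 1],
  [0, 0, 0, 0, 0, -0.3, 1],
  [0, 0, 0, 0.16, 0.07, -0.37, 1],
  [0, 0, 0, 0.36, 0.15, -0.37, 1],
  [0, 0, 0, 0.56, 0.23, -0.37, 1],
  [0, 0, 0, 0.75, 0.31, -0.37, 1],
  [0, 0, 0, 0.87, 0.355, -0.37, 1],
])

```text
clock: 31.92
eef_pos: [433.4, 174.4, 86.1]
tcp_rot: [3.141, -0.0, -3.141]
contact_force: [0.8, -0.2, -1.2]
opening: 0.616
grasp_force: 42.4
```

Emit:
carry_out([
  [0, 0, 0, 0, 0, 0, 1],
  [0, 0, 0, 0, 0, 0, 1],
  [0, 0, 0, 0, 0, 0, 1],
])

```text
clock: 32.3
eef_pos: [436.9, 173.8, 85.7]
tcp_rot: [3.141, 0.001, 3.141]
contact_force: [-0.7, 0.3, -1.2]
opening: 0.615
grasp_force: 42.4
```

```bash
python3 -c "
from h import *
sauc('yellow_saucer',(436,174))"
```

```text
yellow_saucer 0.71 [188. 279.] [436.4 173.9] 0.2
[436.5 173.7  85.4]
```

Aligned. Lowering from 85.6 to about 0.

Emit:
carry_out([
  [0, 0, 0, 0, 0, 0.12, 1],
  [0, 0, 0, 0, 0, 0.22, 1],
  [0, 0, 0, 0, 0, 0.29, 1],
  [0, 0, 0, 0, 0, 0.315, 1],
  [0, 0, 0, 0, 0, 0.328, 1],
  [0, 0, 0, 0, 0, 0.335, 1],
  [0, 0, 0, 0, 0, 0.342, 1],
  [0, 0, 0, 0, 0, 0.342, 1],
])

```text
clock: 33.4
eef_pos: [435.9, 174.0, 0.2]
tcp_rot: [3.141, 0.001, -3.142]
contact_force: [-0.7, -0.2, -1.3]
opening: 0.617
grasp_force: 42.5
```

Emit:
carry_out([
  [0, 0, 0, 0, 0, 0.003, 1],
  [0, 0, 0, 0, 0, 0.005, 1],
  [0, 0, 0, 0, 0, 0.005, 1],
])

```text
clock: 33.78
eef_pos: [436.1, 174.0, 0.0]
tcp_rot: [3.141, 0.001, -3.141]
contact_force: [-4.7, -3.1, 20.7]
opening: 0.614
grasp_force: 44.4
```

Firm contact; unload slightly, release, lift, and check everything.

Emit:
carry_out([
  [0, 0, 0, 0, 0, -0.002, 1],
  [0, 0, 0, 0, 0, -0.003, 0],
  [0, 0, 0, 0, 0, -0.003, -0.6],
  [0, 0, 0, 0, 0, -0.003, -1],
  [0, 0, 0, 0, 0, -0.003, -1],
  [0, 0, 0, 0, 0, -0.1, -1],
  [0, 0, 0, 0, 0, -0.3, -1],
  [0, 0, 0, 0, 0, -0.5, -1],
])

```text
clock: 34.78
eef_pos: [435.2, 173.7, 124.7]
tcp_rot: [-3.141, -0.001, -3.142]
contact_force: [1.2, 1.4, 0.4]
opening: 1.002
grasp_force: 0.0
```

Emit:
carry_out([
  [0, 0, 0, 0, 0, -0.25, -1],
  [0, 0, 0, 0, 0.2, -0.5, -1],
  [0, 0, 0, 0, 0.5, -0.5, -1],
  [0, 0, 0, 0, 0.8, -0.5, -1],
  [0, 0, 0, 0, 1, -0.5, -1],
  [0, 0, 0, 0, 1, -0.5, -1],
  [0, 0, 0, 0, 1, -0.5, -1],
])

```text
clock: 35.65
eef_pos: [435.3, 424.6, 247.9]
tcp_rot: [-3.141, -0.001, -3.14]
contact_force: [0.1, -0.6, -0.1]
opening: 1.006
grasp_force: 0.0
```

```bash
python3 -c "
from h import *
P={'plum':(582,-241),'green':(452.5,-166),'coral':(456.6,-10),'yellow':(436,174)}
for c in('top','scene'):
  im=r.grab_frame(c); cal=r.get_calibration(c)
  if c=='scene': cv2.imwrite('pics/end.png',cv2.resize(im[110:320,130:410],(800,600),interpolation=cv2.INTER_CUBIC)[...,::-1])
  for n,x in P.items():
    for k,M in(('cup',CUP+[0,0,6]),('saucer',SAU)):
      for d in r.silhouettes(c,n+'_'+k):
        if np.linalg.norm(np.array(d['position'])[::-1]-pix(cal,[*x,20])[0])<30: print(c,n,k,*fit([(cal,d['region'])],M,x))
"
```

```text
top plum cup [ 584.3 -244.2] 0.939
top plum saucer [ 582.6 -241.2] 0.629
top green cup [ 454.2 -166.2] 0.919
top green saucer [ 454.8 -166.4] 0.703
top coral saucer [457.   -9.3] 0.734
top yellow cup [444.8 141.9] 0.262
top yellow cup [436.5 173.7] 0.859
top yellow saucer [436.3 174.2] 0.629
scene plum cup [ 577.1 -234.3] 0.802
scene plum saucer [ 577.5 -234.2] 0.572
scene green cup [ 451.1 -160.1] 0.958
scene green saucer [ 448.4 -160.5] 0.499
scene coral cup [456.6  -3.6] 0.906
scene coral saucer [455.2  -2.6] 0.605
scene yellow cup [430.7 176.4] 0.824
scene yellow saucer [433.8 183.7] 0.536
```

View pics/end.png

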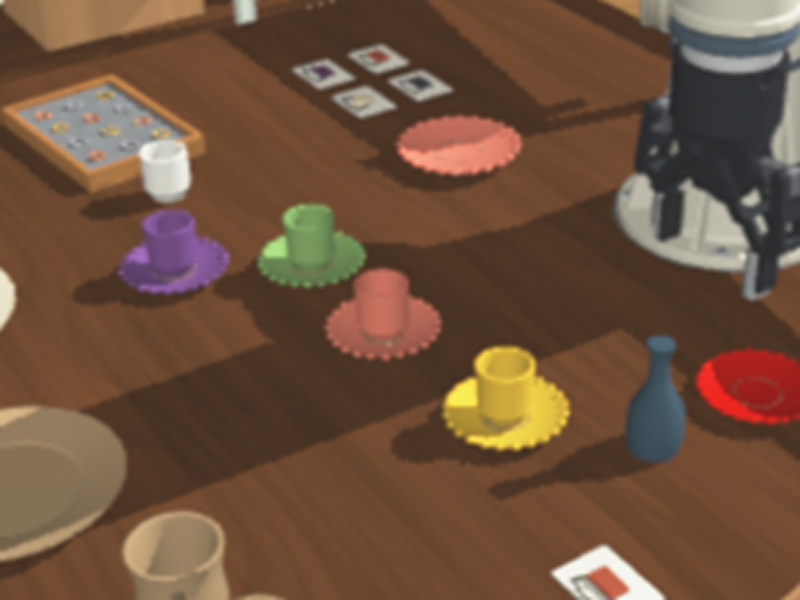

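The crop shows all four cups upright on their own saucers: plum (245,172), green (240,310), coral (310,382) and yellow (390,505). The fits put them within about 4 mm of centre in both views (the scene view's yellow saucer is half hidden). The white cup and vase are unmoved. Handing in.

```bash
python3 -c "
from rig import r
print(r.sign_off())"
```

```text
the job is handed in; nothing more can be done
None
```

I handed the job in at about 36 s; the sign-off gave no verdict. All four cups stand upright on their own saucers, by my camera fits within about 4 mm of centre (yellow's scene-camera fit read 8 mm off, its saucer half hidden, but the top view agreed), and the white cup and vase look unmoved; early on, two grasps at the plum cup failed because the fingertips sit about 29 mm short of the reported TCP, the second pressing its rim with about 71 N before I backed off, and the cup settled upright.

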